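# Shut the tablet drawer and hold the sprung canister lid at its airing mark

### The job

The steel wash-tablet canister has just been refilled and needs airing: first push the loaded tablet drawer in its base fully home, with the lid still closed. Then lift the canister's sprung lid by its thumb tab until the lid's pointer lines up with the dark index clip set on the quadrant, and finish while still holding the lid there against its spring, without letting go. Leave the drawer shut, the index clip where it is set, and the basin, spray bottle and paddle undisturbed.

Things in the scene. Friction and masses are not known exactly. Their poses are not given: they have to be found in the camera images.
- station: canister station, fixed: steel base 230 x 130 mm (own x, y), 45 high; on it a round canister, 124 diameter, axis at own x = +45, rim 113 mm above the crate top. Origin: centre of the underside; z up. Front = own -x, faces roughly world -y; lid hinged at the rear. Thin upright quadrant plate at own y = -84 (side away from the robot), radius 98 about the hinge, top 205 mm above the crate top
- drawer (a joint): sliding tablet drawer in the base: 0 = fully shut, positive = open by so many m towards the station's own -x, at most 0.075; stiff, slides with about 1.5 N friction and stays where it is left; stops hard at 0
- drawer_front (a point): centre of the outer face of the drawer's flat front (122 mm wide, 38 mm tall, lower edge 4 mm and this point 23 mm above the crate top); travels with the drawer. Shut, it lies at the station's own x = -121 mm, y = 0; the base's bare deck reaches 98 mm from there back to the canister wall, 45 mm high. Axes parallel to the station's
- lid (a joint): hinged lid: 0 = closed flat, positive = raised, in rad (stop at 1.4). A spring always pulls it shut: with the lid's weight it takes about 2.5 N at the tab, along its arc, to start and about 4 to 5 N at 0.75 rad; it snaps shut when let go
- lid_tab (a point): centre of the round wooden head of the lid's upright thumb tab: a disc 28 mm in diameter, 10 mm thick, flat faces looking along the hinge axis (station's own y), on a stem 14 mm wide, 10 thick, near the front edge of the 130 mm lid disc. Lid closed: 149 mm above the crate top, 28 mm above the highest part of the lid, at the station's own x = -3 mm, y = 0; travels on an arc about the hinge
- lid_hinge (a point): point on the lid's hinge axis in the middle plane of the station: own x = +112 mm, y = 0, 115 mm above the crate top; the axis runs along the station's own y. The tab head's centre is 115 mm in front of and 34 mm above it with the lid closed
- lid_pointer (a point): point at the tip of the lid's slim brass pointer, which runs straight forward from the hinge along the outside of the quadrant; 95 mm from the hinge axis, at the station's own y = -92 mm; level with the hinge when the lid is closed, rises with the lid
- index (a joint): setting of the index clip on the quadrant, in rad, counted like the lid's value (same zero, same direction): the lid is at the mark when the two values are equal. Set differently each time (about 0.38 to 0.78 rad); stiff, not to be moved
- index_mark (a point): point of the small dark steel index clip (18 x 10 x 7 mm) that sits across the quadrant's curved rim; 95 mm from the hinge axis, at the station's own y = -92 mm. Coincides with point lid_pointer when the lid is at the mark
- basin: bystander: open green plastic basin, 260 mm across, 100 mm high, loose; origin at the centre of its underside
- spray_bottle: bystander: clear spray bottle with white head, 68 mm in diameter, 206 mm high, loose; origin at the centre of its underside
- paddle: bystander: small flat wooden paddle 260 mm long, 55 mm wide, 10 mm thick, lying loose; origin on its underside near the middle of its length; blade towards its own +x

How it is judged:
By the outcome, as a careful person would: the job done as asked, in the order asked, and still so for the second after the job is handed in, while the arm keeps its last pose, push and grip.
It also fails if it takes over 48 s, if anything falls off the work surface, if the arm or the gripper's body presses on something with over 40 N, if the wrist force passes 120 N, or if a joint passes its speed limit or range.

### The arm

A 7-joint arm with a two-finger parallel gripper is mounted at the origin on the work surface. World frame = base frame: x ahead of the robot, y to its left, z up, the work surface at z = 0. Lengths are in m, angles in rad, forces in N, time in s.
With the tool pointing down it reaches from about 0.4 to 0.9 m from the base axis. Payload 5.5 kg.
Tool frame: the origin (TCP) lies on the centre line of the jaws, within the pads' length; the fingertips stand bot.tips_ahead ahead of it and the grasp point (between the pads) lies 5 mm behind it (bot.tips_ahead is the distance from the TCP to the fingertips, in m); z points along the fingers, y is the direction in which the jaws open and shut (so a half turn about z gives the same grasp; the last joint's range is limited). The gripper opens to 92 mm and grips with 3 to 60 N. Pads are 19 mm wide; open, the fingers measure 130 mm over their backs; the gripper's body (75 mm by 190 mm) begins 47 mm behind the grasp point.
Start: joints at [1.598, 0.501, -0.427, 1.55, 0.221, 1.138, -0.21], TCP at [0.152, -0.632, 0.241] pointing down, gripper open.
Joint ranges: [-2.88, 2.88], [-0.31, 2.03], [-1.54, 1.56], [0.2, 2.42], [-1.41, 4.55], [0.19, 2.02], [-2.57, 2.57]. Speed limits (rad/s): [2.57, 2.57, 3.14, 3.14, 3.14, 3.14, 3.14].

### API

Orientations are given as a unit quaternion [w, x, y, z].
In Python, from station import bot, eyes gives the robot as it stands.
- The arm moves only by the tool step_arm, never from a script. Its argument "moves" is a list of rows, each a list of 3 entries, a list of its own where there are three numbers: the shift along the tool's x, y, z in units of 40 mm (1.0 is 40 mm), then the turn, a rotation vector about the tool's x, y, z in units of 5 degrees (1.0 is 5 degrees), then the closure, from -1 (fully open) to 1 (shut). A call has 1 to 20 rows; each row is the pose to reach, as a shift and turn from the pose measured when the call began, along the tool's axes at that moment; what a row does not reach only later rows make up. A row lasts 1/12 s, in which the tool goes at most 41.7 mm and 7.16 degrees, less where a joint would pass 70% of its speed; a pose out of reach is approached as far as the arm can. A call with a gripper value outside its range is refused whole. The fingers move at their own pace and stop on an object; "squeeze" is the grip in N (left out, the last holds). Time passes only in rows, so rows that repeat a pose let the fingers close. It gives the time, the measured TCP pose, the force and the opening at its end, in the units of the state.
- bot.get_obs(): the state, without advancing time (a new reading comes with each control period).
- eyes.grab_frame(name): name is "side" or "top"; returns the picture (420x560x3 uint8, red, green, blue); there is no depth.
- eyes.get_calibration(name): a dict with "mtx" (3x3 intrinsics, pixels), "origin" and "rotation" of the camera in the world. Camera axes: x right, y up, looking along -z (the intrinsics and any distortion apply to the point x, -y, -z); pixel columns grow to the right and rows downward; lengths in m; the calibration is good to about 2 mm. A picture is of the moment at which its call begins. get_calibration takes no time and is no camera call.
- bot.job_done(): hands the job in, once; it reports no verdict.
The state is a dict: "time": time; "joints": joint angles; "joint_vel": joint speeds; "tau": joint torques, N m; "position": TCP position; "ee_rot": TCP orientation; "force": force on the tool from outside, world axes, zero at the start; "wrist_torque": the same for the moment, N m; "finger_gap": opening from 0.0 (shut) to 1.0 (fully open).
Only numpy, scipy, OpenCV 4.12 (cv2) and the standard library are available. Lean on these libraries where they do the work, as an engineer would, in place of code of your own. Each camera call takes 0.05 s, during which the arm holds its last target. There are 200 camera calls.

## Working session

There is one attempt and no reset: what is moved stays moved. The work goes in short steps, Python scripts to look and compute and a tool call to move; the robot and the scene stay as the last step left them, time stands still between calls to the robot, and variables do not carry over. Pictures are saved under pics/ and viewed, about 8 in all and at most 12, crops included, and the job is handed in when it is done.

Besides the shell and the picture viewer there is one more tool, called after "Call:" as name(argument=value, ...) on one line, values as JSON. step_arm: Moves the arm, as the interface text tells. Its arguments: {"type":"object","properties":{"moves":{"type":"array"},"squeeze":{"type":"number"}},"required":["moves"]}

```bash
mkdir -p pics; ls; python3 - <<'E'
from station import bot,eyes
import cv2,numpy as np
o=bot.get_obs();print({k:np.round(v,3) for k,v in o.items()},bot.tips_ahead)
for n in("side","top"):
    cv2.imwrite(f"pics/{n}0.png",cv2.resize(eyes.grab_frame(n)[:,:,::-1],None,fx=1.4,fy=1.4,interpolation=cv2.INTER_CUBIC))
    c=eyes.get_calibration(n);print(n,c)
E
```

```text
pics
{'time': np.float64(0.0), 'joints': array([ 1.598,  0.502, -0.427,  1.551,  0.221,  1.138, -0.21 ]), 'joint_vel': array([ 0.002,  0.   , -0.002, -0.   ,  0.   , -0.001, -0.   ]), 'tau': array([ 1.0000e-03, -5.6659e+01, -5.8160e+00, -2.7912e+01, -6.9000e-02,
        3.1000e-02,  0.0000e+00]), 'position': array([ 0.152, -0.631,  0.24 ]), 'ee_rot': array([-0.001,  0.993,  0.118, -0.   ]), 'force': array([-0.237, -0.557, -0.012]), 'wrist_torque': array([-0.007,  0.016,  0.004]), 'finger_gap': np.float64(1.005)} 0.014
side {'mtx': array([[459.60561443,   0.        , 267.55408325],
       [  0.        , 459.60561443, 208.01652372],
       [  0.        ,   0.        ,   1.        ]]), 'origin': array([0.30847181, 0.90674844, 1.08087784]), 'rotation': array([-0.19949596, -0.07011169,  0.32908634,  0.92031945])}
top {'mtx': array([[387.39387113,   0.        , 279.64441001],
       [  0.        , 387.39387113, 204.5524822 ],
       [  0.        ,   0.        ,   1.        ]]), 'origin': array([0.43016995, 0.18965531, 1.07189152]), 'rotation': array([-0.69909945, -0.07016524,  0.05859398,  0.70915692])}
```

View pics/side0.png

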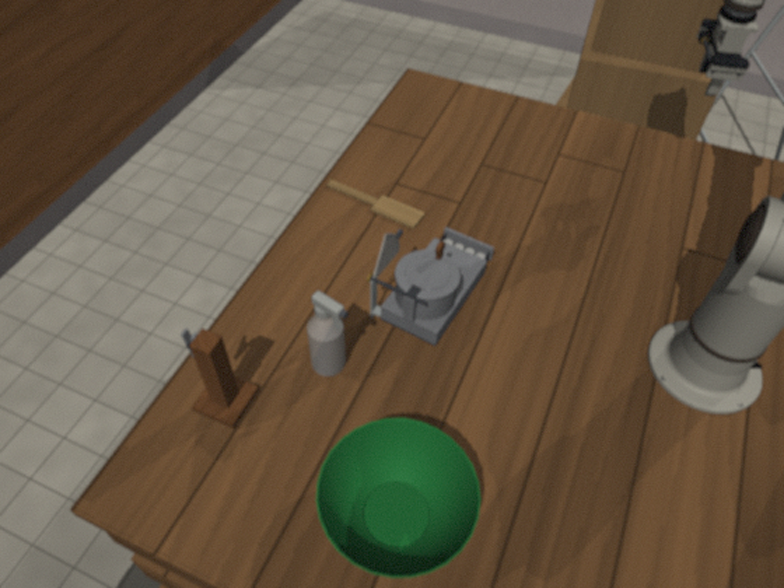

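View pics/top0.png

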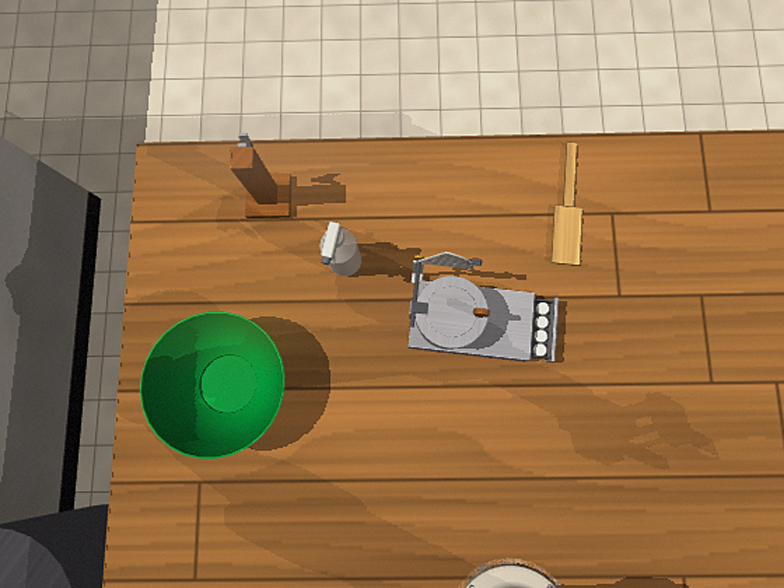

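The side view shows the station at about (435,285), with the drawer open at its front, (470,245). The top view shows the canister at (450,312), the tab at (481,312), the drawer front along x≈556 and the clip near (475,262). I'll zoom in on both.

```bash
cat > h.py <<'E'
from station import bot,eyes
import cv2,numpy as np
from scipy.spatial.transform import Rotation as R
def cal(n):
    c=eyes.get_calibration(n);q=np.array(c["rotation"]);return c["mtx"],np.array(c["origin"]),R.from_quat(q[[1,2,3,0]]).as_matrix()
def proj(n,P):
    K,o,M=cal(n);p=(np.atleast_2d(P)-o)@M;p=p*[1,-1,-1];p=p@K.T;return p[:,:2]/p[:,2:]
def ray(n,uv):
    K,o,M=cal(n);d=np.linalg.solve(K,[uv[0],uv[1],1.])*[1,-1,-1];return o,M@d
def onz(n,uv,z):
    o,d=ray(n,uv);return o+d*(z-o[2])/d[2]
def tri(a,b):
    (o1,d1),(o2,d2)=ray("side",a),ray("top",b)
    s=np.linalg.lstsq(np.c_[d1,-d2],o2-o1,rcond=None)[0]
    p,q=o1+s[0]*d1,o2+s[1]*d2;return (p+q)/2,np.linalg.norm(p-q)
def crop(n,x,y,w,h,f,name):
    im=eyes.grab_frame(n)[y:y+h,x:x+w,::-1];cv2.imwrite("pics/"+name,cv2.resize(im,None,fx=f,fy=f,interpolation=cv2.INTER_CUBIC))
E
python3 - <<'E'
from h import *
print(cal("top")[0], eyes.get_calibration("top").keys())
crop("top",280,170,133,100,6,"t1.png");crop("side",250,155,120,95,6,"s1.png")
print(proj("top",[[0,0,0]])*1.4,proj("side",[[0,0,0],bot.get_obs()["position"]])*1.4)
E
```

```text
[[387.39387113   0.         279.64441001]
 [  0.         387.39387113 204.5524822 ]
 [  0.           0.           1.        ]] dict_keys(['mtx', 'origin', 'rotation'])
[[510.73005093 628.73583874]] [[703.03678414 364.54077175]
 [708.09732391  76.70523472]]
```

View pics/t1.png

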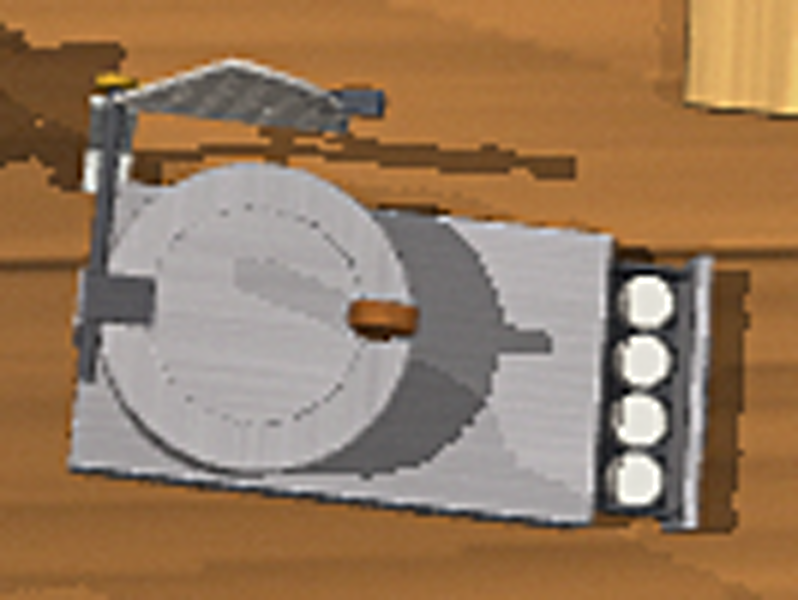

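View pics/s1.png

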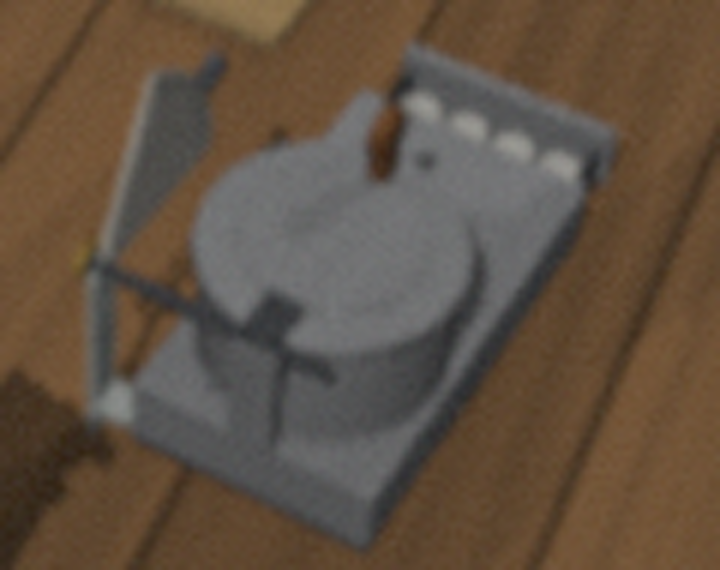

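Top crop (6×, offset 280,170): deck corners at (72,468), (592,522) and (612,235); tab head at (383,318), clip at (365,103), drawer front top edge from (707,260) to (690,525). Side crop (offset 250,155): tab at (385,142), clip at (213,68), drawer front edge from (413,45) to (613,130).

```bash
cat >> h.py <<'E'
T=lambda x,y:(280+x/6-.4,170+y/6-.4)
S=lambda x,y:(250+x/6-.4,155+y/6-.4)
E
python3 - <<'E'
from h import *
np.set_printoptions(precision=4,suppress=True)
for z in(.045,):
    a,b,c=[onz("top",T(*p),z) for p in((72,468),(592,522),(612,235))]
    print(z,a,b,c,np.linalg.norm(a-b),np.linalg.norm(b-c))
print("front-near tri",tri(S(583,205),T(592,522)),"rearnear",tri(S(370,495),T(72,468)))
print("tab",tri(S(385,142),T(383,318)),onz("top",T(383,318),.149))
print("clip",tri(S(213,68),T(365,103)))
print("drawer top corners",onz("top",T(707,260),.042),onz("top",T(690,525),.042),tri(S(413,45),T(707,260)),tri(S(613,130),T(690,525)))
u=(c+b)/2
ex=(a-b)/np.linalg.norm(a-b);f=(c-b)/np.linalg.norm(c-b)
print("yaw from edges",np.arctan2(ex[1],ex[0]),np.arctan2(f[1],f[0])+np.pi/2)
print("mid front edge",u)
E
```

```text
0.045 [0.5036 0.1752 0.045 ] [ 0.4769 -0.0512  0.045 ] [ 0.6038 -0.0676  0.045 ] 0.22800801032853746 0.1279382132787358
front-near tri (array([ 0.4764, -0.0575,  0.0194]), np.float64(0.00354792553486016)) rearnear (array([0.5042, 0.1752, 0.0416]), np.float64(0.0006703306466900798))
tab (array([0.5544, 0.0494, 0.1365]), np.float64(0.0028091249022893466)) [0.5541 0.0515 0.149 ]
clip (array([0.6394, 0.0559, 0.1557]), np.float64(0.0023719869332845408))
drawer top corners [ 0.5924 -0.1098  0.042 ] [ 0.4752 -0.0945  0.042 ] (array([ 0.5911, -0.1108,  0.0395]), np.float64(0.0032194829455201913)) (array([ 0.4745, -0.0953,  0.0398]), np.float64(0.0017218673387047884))
yaw from edges 1.453665012519493 1.4427519989391009
mid front edge [ 0.5404 -0.0594  0.045 ]
```

Sizes check out: deck 228×128 mm, and the tab is within 1 mm of the pose prediction. Station origin is ≈(0.5546, 0.0547) and yaw ≈1.447. The drawer is about 37 mm open and the index is roughly 0.39. Next I'll plan the approach in front of the drawer.

```bash
cat >> h.py <<'E'
YAW=1.447; O=np.array([.5546,.0547,0]); EX=np.array([np.cos(YAW),np.sin(YAW),0]); EY=np.array([-np.sin(YAW),np.cos(YAW),0]); EZ=np.array([0,0,1.])
own=lambda x,y,z:O+x*EX+y*EY+z*EZ
toown=lambda P:np.array([(P-O)@EX,(P-O)@EY,P[2]])
def rot(th=0): # tool y=-EY, tool z down; rotated with lid raised by th (front up => about +EY)
    y=-EY;z=-EZ;x=np.cross(y,z);return R.from_rotvec(EY*th)*R.from_matrix(np.c_[x,y,z])
def delta(P,Rt):
    o=bot.get_obs();q=np.array(o["ee_rot"]);R0=R.from_quat(q[[1,2,3,0]])
    return np.round(R0.inv().apply(P-o["position"])/.04,3),np.round(np.degrees((R0.inv()*Rt).as_rotvec())/5,3)
def st():
    o=bot.get_obs();q=np.array(o["ee_rot"]);R0=R.from_quat(q[[1,2,3,0]])
    print("t",round(o["time"],2),"own",np.round(toown(o["position"]),4),"F",np.round(o["force"],2),"gap",round(o["finger_gap"],3),"tool y,z own",[np.round([v@EX,v@EY,v[2]],3) for v in R0.as_matrix().T[1:]],"J",np.round(o["joints"],2))
E
python3 - <<'E'
from h import *
st()
print(delta(own(-.205,0,.20),rot()),delta(own(-.205,0,.032),rot()))
print(rot(.4).as_matrix()[:,2]@EX)
E
```

```text
t 0.2 own [-0.7308  0.315   0.2401] F [-0.22  0.33 -0.05] gap 0.996 tool y,z own [array([-0.936, -0.352, -0.001]), array([ 0.001,  0.   , -1.   ])] J [ 1.6   0.5  -0.43  1.55  0.22  1.14 -0.21]
(array([11.998, -9.531,  1.014]), array([-1.2000e-02, -9.0000e-03, -1.3879e+01])) (array([11.998, -9.526,  5.214]), array([-1.2000e-02, -9.0000e-03, -1.3879e+01]))
-0.3894183423086505
```

Call:
step_arm(moves=[[[12, -9.5, 1], [0, 0, -13.88], 1], [[12, -9.5, 1], [0, 0, -13.88], 1], [[12, -9.5, 1], [0, 0, -13.88], 1], [[12, -9.5, 1], [0, 0, -13.88], 1], [[12, -9.5, 1], [0, 0, -13.88], 1], [[12, -9.5, 1], [0, 0, -13.88], 1], [[12, -9.5, 1], [0, 0, -13.88], 1], [[12, -9.5, 1], [0, 0, -13.88], 1], [[12, -9.5, 1], [0, 0, -13.88], 1], [[12, -9.5, 1], [0, 0, -13.88], 1], [[12, -9.5, 1], [0, 0, -13.88], 1], [[12, -9.5, 1], [0, 0, -13.88], 1], [[12, -9.5, 1], [0, 0, -13.88], 1], [[12, -9.5, 1], [0, 0, -13.88], 1], [[12, -9.5, 1], [0, 0, -13.88], 1], [[12, -9.5, 1], [0, 0, -13.88], 1], [[12, -9.5, 1], [0, 0, -13.88], 1], [[12, -9.5, 1], [0, 0, -13.88], 1], [[12, -9.5, 1], [0, 0, -13.88], 1], [[12, -9.5, 1], [0, 0, -13.88], 1]], squeeze=20)

```text
time: 1.87
position: [0.5288, -0.1518, 0.2004]
ee_rot: [-0.0, 0.75, 0.661, -0.0]
force: [-0.4, 0.1, -0.3]
finger_gap: 0.001
```

```bash
python3 - <<'E'
from h import *
st()
print(delta(own(-.205,0,.20),rot()),delta(own(-.205,0,.032),rot()))
E
```

```text
t 1.87 own [-2.081e-01  1.000e-04  2.004e-01] F [-0.42  0.09 -0.25] gap 0.001 tool y,z own [array([-0.003, -1.   , -0.001]), array([ 0.   ,  0.001, -1.   ])] J [ 0.89  0.46 -0.84  1.83  0.4   1.02 -0.23]
(array([0.078, 0.003, 0.01 ]), array([-0.011, -0.003, -0.033])) (array([0.077, 0.007, 4.21 ]), array([-0.011, -0.003, -0.033]))
```

Call:
step_arm(moves=[[[0, 0, 1], [0, 0, 0], 1], [[0, 0, 2], [0, 0, 0], 1], [[0, 0, 3], [0, 0, 0], 1], [[0, 0, 3.7], [0, 0, 0], 1], [[0, 0, 4.2], [0, 0, 0], 1], [[0, 0, 4.2], [0, 0, 0], 1], [[0.3, 0, 4.2], [0, 0, 0], 1], [[0.6, 0, 4.2], [0, 0, 0], 1], [[0.75, 0, 4.2], [0, 0, 0], 1], [[0.9, 0, 4.2], [0, 0, 0], 1], [[1.0, 0, 4.2], [0, 0, 0], 1], [[1.1, 0, 4.2], [0, 0, 0], 1], [[1.2, 0, 4.2], [0, 0, 0], 1], [[1.3, 0, 4.2], [0, 0, 0], 1], [[1.4, 0, 4.2], [0, 0, 0], 1], [[1.5, 0, 4.2], [0, 0, 0], 1], [[1.6, 0, 4.2], [0, 0, 0], 1], [[1.7, 0, 4.2], [0, 0, 0], 1], [[1.7, 0, 4.2], [0, 0, 0], 1]])

```text
time: 3.45
position: [0.5372, -0.0828, 0.0324]
ee_rot: [-0.001, 0.75, 0.661, 0.0]
force: [0.0, -0.1, -0.4]
finger_gap: 0.005
```

```bash
python3 - <<'E'
from h import *
st()
E
```

```text
t 3.45 own [-0.1386  0.0002  0.0324] F [ 0.03 -0.07 -0.41] gap 0.005 tool y,z own [array([-0.002, -1.   , -0.001]), array([ 0.001,  0.001, -1.   ])] J [ 0.62  0.69 -0.66  1.94  0.62  0.73 -0.54]
```

Call:
step_arm(moves=[[[0.05, 0, 0], [0, 0, 0], 1], [[0.1, 0, 0], [0, 0, 0], 1], [[0.15, 0, 0], [0, 0, 0], 1], [[0.2, 0, 0], [0, 0, 0], 1], [[0.2, 0, 0], [0, 0, 0], 1]])

```text
time: 3.87
position: [0.5379, -0.0758, 0.0322]
ee_rot: [-0.001, 0.75, 0.661, -0.001]
force: [-0.8, -2.8, -0.1]
finger_gap: 0.005
```

```bash
python3 - <<'E'
from h import *
st()
crop("top",280,170,133,100,6,"t2.png")
E
```

```text
t 3.87 own [-0.1315  0.0004  0.0322] F [-0.81 -2.83 -0.1 ] gap 0.005 tool y,z own [array([-0.002, -1.   , -0.002]), array([-0.   ,  0.002, -1.   ])] J [ 0.61  0.69 -0.66  1.94  0.62  0.73 -0.56]
```

View pics/t2.png

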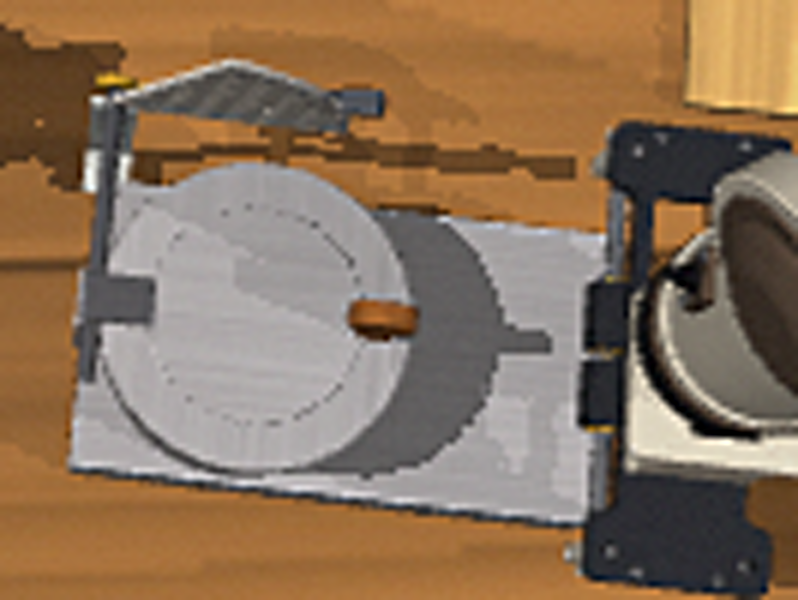

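The drawer front now sits at the base edge, with its strip at x≈600–612. I'll press further until the force rises against the hard stop.

Call:
step_arm(moves=[[[0.05, 0, 0], [0, 0, 0], 1], [[0.1, 0, 0], [0, 0, 0], 1], [[0.1, 0, 0], [0, 0, 0], 1], [[0.1, 0, 0], [0, 0, 0], 1]])

```text
time: 4.25
position: [0.5379, -0.0757, 0.0323]
ee_rot: [0.001, 0.751, 0.66, -0.003]
force: [0.3, -10.1, 2.5]
finger_gap: 0.005
```

```bash
python3 -c "
from h import *
st()"
```

```text
t 4.25 own [-0.1315  0.0005  0.0323] F [  0.27 -10.12   2.47] gap 0.005 tool y,z own [array([-0.005, -1.   , -0.003]), array([-0.005,  0.003, -1.   ])] J [ 0.6   0.69 -0.66  1.94  0.63  0.73 -0.56]
```

It hit the hard stop: 10 N with no further travel, at the expected position. Now I back off, rise and move over the tab with the jaws partly open.

Call:
step_arm(moves=[[[-0.3, 0, 0], [0, 0, 0], 1], [[-0.8, 0, 0], [0, 0, 0], 1], [[-1, 0, -0.7], [0, 0, 0], 0], [[-1, 0, -1.7], [0, 0, 0], -0.3], [[-1, 0, -2.7], [0, 0, 0], -0.3], [[-1, 0, -3.7], [0, 0, 0], -0.3], [[-0.7, 0, -4.7], [0, 0, 0], -0.3], [[0, 0, -5.5], [0, 0, 0], -0.3], [[1, 0, -5.5], [0, 0, 0], -0.3], [[2, 0, -5.5], [0, 0, 0], -0.3], [[3, 0, -5.5], [0, 0, 0], -0.3], [[3.2, 0, -5.5], [0, 0, 0], -0.3], [[3.2, 0, -5.5], [0, 0, 0], -0.3], [[3.2, 0, -5.5], [0, 0, 0], -0.3]])

```text
time: 5.42
position: [0.5546, 0.0529, 0.2513]
ee_rot: [0.0, 0.75, 0.661, -0.003]
force: [-0.1, -0.3, -0.2]
finger_gap: 0.65
```

```bash
python3 - <<'E'
from h import *
st()
print(delta(own(-.003,0,.151),rot()))
crop("top",280,170,133,100,6,"t3.png");crop("side",250,135,120,95,6,"s3.png")
E
```

```text
t 5.42 own [-1.800e-03 -2.000e-04  2.513e-01] F [-0.13 -0.33 -0.2 ] gap 0.65 tool y,z own [array([-0.002, -1.   , -0.003]), array([-0.005,  0.003, -1.   ])] J [ 0.56  0.43 -0.9   1.76  0.37  1.13 -0.59]
(array([-0.018,  0.003,  2.508]), array([-0.039,  0.053, -0.028]))
```

View pics/s3.png

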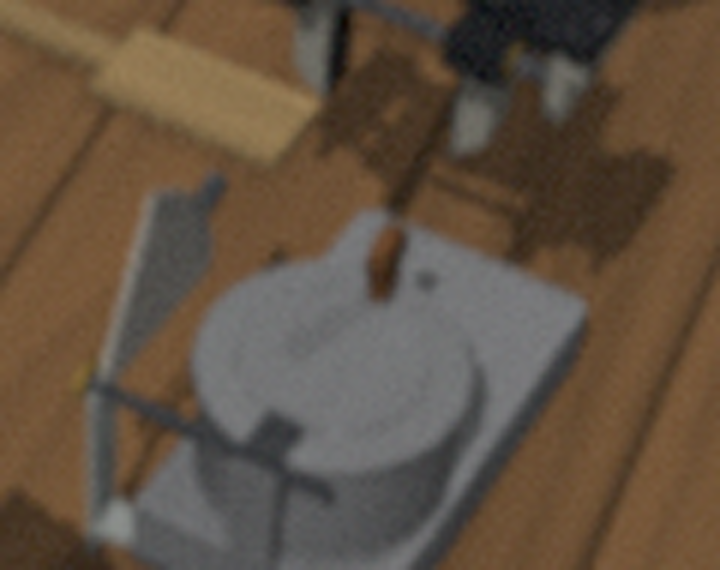

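```bash
python3 - <<'E'
from h import *
P=[own(-.002,s*.030,.237) for s in(-1,1)]+[own(-.003,0,.149)]
print((proj("side",P)-[250,135])*6); print((proj("top",[own(-.003,0,.149)])-[280,170])*6)
E
```

```text
[[335.04417992  82.32796024]
 [456.34873806 132.36006408]
 [380.34726847 243.72597557]]
[[380.02558762 315.24672199]]
```

View pics/t3.png

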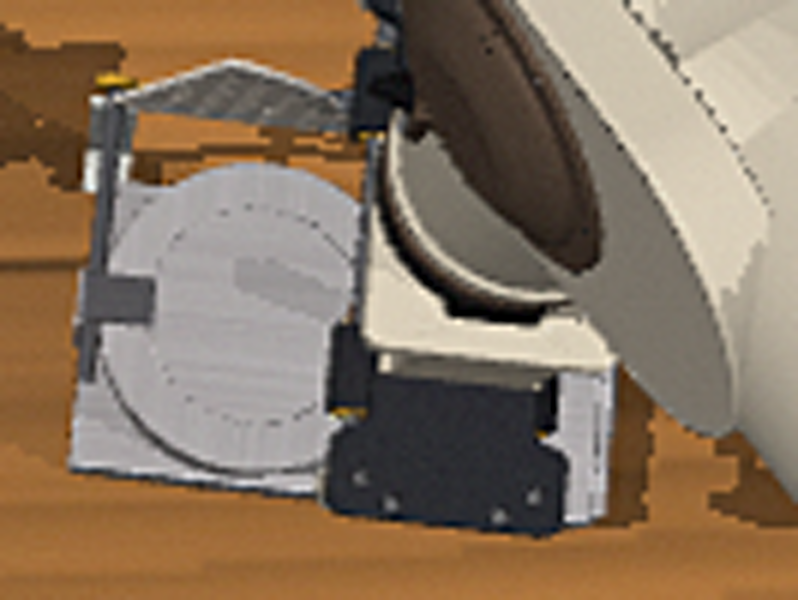

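The jaws straddle the tab line (finger midpoint x≈395, as predicted), and the drawer is shut at the front. Now I descend and grip the tab.

Call:
step_arm(moves=[[[0, 0, 0.6], [0, 0, 0], -0.3], [[0, 0, 1.2], [0, 0, 0], -0.3], [[0, 0, 1.7], [0, 0, 0], -0.3], [[0, 0, 2.1], [0, 0, 0], -0.3], [[0, 0, 2.3], [0, 0, 0], -0.3], [[-0.02, 0, 2.45], [0, 0, 0], -0.3], [[-0.02, 0, 2.5], [0, 0, 0], -0.3], [[-0.02, 0, 2.5], [0, 0, 0], 0.3], [[-0.02, 0, 2.5], [0, 0, 0], 0.6], [[-0.02, 0, 2.5], [0, 0, 0], 1], [[-0.02, 0, 2.5], [0, 0, 0], 1], [[-0.02, 0, 2.5], [0, 0, 0], 1], [[-0.02, 0, 2.5], [0, 0, 0], 1], [[-0.02, 0, 2.5], [0, 0, 0], 1]], squeeze=30)

```text
time: 6.68
position: [0.5544, 0.0492, 0.1513]
ee_rot: [0.001, 0.752, 0.659, -0.003]
force: [-0.4, 0.5, -0.1]
finger_gap: 0.191
```

```bash
python3 - <<'E'
from h import *
st()
H=own(.112,0,.115);o=bot.get_obs();p=o["position"];q=np.array(o["ee_rot"]);R0=R.from_quat(q[[1,2,3,0]])
for th in np.arange(.06,.43,.06):
    Rh=R.from_rotvec(EY*th);print(round(th,2),*delta(H+Rh.apply(p-H),Rh*R0))
E
```

```text
t 6.68 own [-0.0055 -0.0005  0.1513] F [-0.37  0.51 -0.15] gap 0.191 tool y,z own [array([-0.007, -1.   , -0.003]), array([-0.006,  0.003, -1.   ])] J [ 0.49  0.55 -0.82  1.85  0.49  0.96 -0.68]
0.06 [ 0.059 -0.001 -0.175] [-0.005 -0.688  0.002]
0.12 [ 0.128 -0.002 -0.346] [-0.009 -1.375  0.004]
0.18 [ 0.207 -0.003 -0.512] [-0.014 -2.063  0.007]
0.24 [ 0.296 -0.004 -0.674] [-0.018 -2.75   0.009]
0.3 [ 0.395 -0.005 -0.83 ] [-0.023 -3.438  0.011]
0.36 [ 0.503 -0.007 -0.979] [-0.028 -4.125  0.013]
0.42 [ 0.619 -0.008 -1.122] [-0.032 -4.813  0.016]
```

Call:
step_arm(moves=[[[0, 0, 0], [0, 0, 0], 1], [[0, 0, 0], [0, 0, 0], 1], [[0, 0, 0], [0, 0, 0], 1], [[0, 0, 0], [0, 0, 0], 1]])

```text
time: 7.02
position: [0.5519, 0.0494, 0.1509]
ee_rot: [-0.001, 0.751, 0.66, -0.005]
force: [-8.2, -0.2, 4.9]
finger_gap: 0.108
```

The gap of 0.108 (9.9 mm) matches the 10 mm head. Lifting along the arc.

Call:
step_arm(moves=[[[0, 0, 0], [0, 0, 0], 1], [[0.03, 0, -0.088], [0, -0.344, 0], 1], [[0.06, 0, -0.175], [0, -0.688, 0], 1], [[0.093, 0, -0.26], [0, -1.03, 0], 1], [[0.128, 0, -0.346], [0, -1.375, 0], 1], [[0.167, 0, -0.43], [0, -1.72, 0], 1], [[0.207, 0, -0.512], [0, -2.063, 0], 1], [[0.25, 0, -0.594], [0, -2.4, 0], 1], [[0.296, 0, -0.674], [0, -2.75, 0], 1], [[0.296, 0, -0.674], [0, -2.75, 0], 1], [[0.296, 0, -0.674], [0, -2.75, 0], 1]])

```text
time: 7.93
position: [0.5533, 0.061, 0.1775]
ee_rot: [0.078, 0.745, 0.655, -0.096]
force: [-1.9, -1.0, -0.0]
finger_gap: 0.106
```

```bash
cat >> h.py <<'E'
def lid():
    o=bot.get_obs();q=np.array(o["ee_rot"]);R0=R.from_quat(q[[1,2,3,0]]);p=o["position"];h=toown(p)-[.112,0,.115]
    z=R0.as_matrix()[:,2];til=np.arctan2(-z@EX,-z[2])
    print("angle of tcp minus start",np.arctan2(h[2],-h[0])-np.arctan2(.0361,.1175),"r",np.hypot(h[0],h[2]),"tilt",til)
E
python3 - <<'E'
from h import *
st();lid()
crop("top",290,170,100,75,8,"t4.png");crop("side",250,135,90,80,6,"s4.png")
a=cv2.imread("pics/t4.png");b=cv2.imread("pics/s4.png");b=cv2.copyMakeBorder(b,0,a.shape[0]-b.shape[0],0,0,cv2.BORDER_CONSTANT);cv2.imwrite("pics/c4.png",np.hstack([a[:,:260],b]))
E
```

```text
t 7.93 own [0.0061 0.0021 0.1775] F [-1.89 -0.95 -0.01] gap 0.106 tool y,z own [array([-0.006, -1.   , -0.009]), array([-0.245,  0.01 , -0.969])] J [ 0.26  0.54 -0.74  1.78  0.62  1.18 -0.86]
angle of tcp minus start 0.2352700961342764 r 0.12301633968953736 tilt 0.24797947769458684
```

View pics/c4.png

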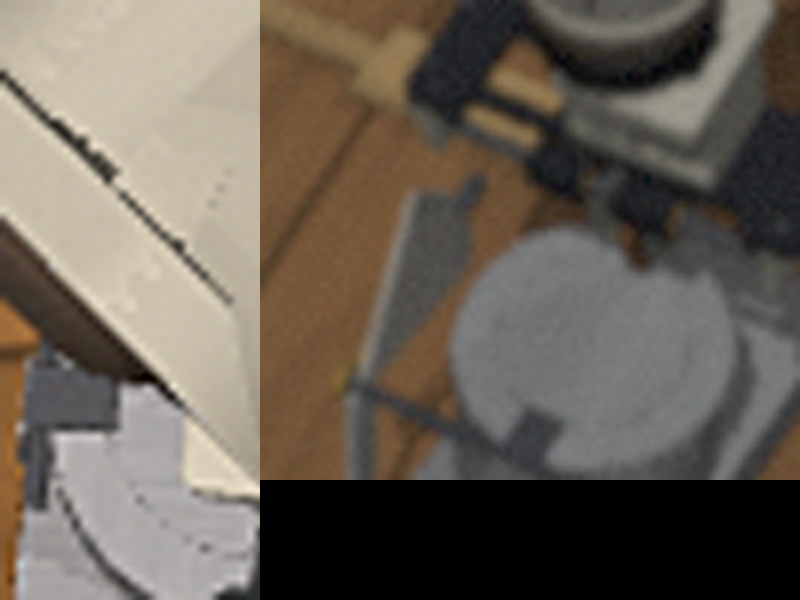

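The lid is up with the head held (gap 0.106, lid disc visibly raised) and the quadrant and clip are clear in the side view. The pointer stays hidden behind the plate, so I'll measure the clip angle closely: averaged side frames plus the earlier top crop, with projected reference points on the rim.

```bash
python3 - <<'E'
from h import *
s=np.mean([eyes.grab_frame("side").astype(float) for _ in range(12)],0)
np.save("side_avg.npy",s)
f=12;x0,y0,w,h=262,155,34,48
im=cv2.resize(np.clip(s[y0:y0+h,x0:x0+w,::-1]*1.6,0,255).astype(np.uint8),None,fx=f,fy=f,interpolation=cv2.INTER_CUBIC)
t=cv2.imread("pics/t1.png")[40:220,60:420];t=cv2.resize(t,None,fx=1.0,fy=1.0)
def rim(th,r=.098,y=-.084):return own(.112-r*np.cos(th),y,.115+r*np.sin(th))
np.set_printoptions(precision=1,suppress=True)
def mark(P,col):
    u=((proj("side",P)-[x0,y0]+.5)*f)[0];cv2.circle(im,(int(u[0]),int(u[1])),2,col,-1)
    v=((proj("top",P)-[280,170]+.5)*6)[0]-[60,40];cv2.circle(t,(int(v[0]),int(v[1])),1,col,-1)
for i,th in enumerate(np.arange(.3,1.21,.1)): mark(rim(th),(0,0,255) if i%2 else (0,255,255))
mark(own(.112,-.084,.115),(0,255,0))
c=np.zeros((576,800,3),np.uint8);c[:im.shape[0],:im.shape[1]]=im;c[:180,im.shape[1]+10:im.shape[1]+370]=t
cv2.imwrite("pics/c5.png",c);print(im.shape)
E
```

```text
(576, 408, 3)
```

View pics/c5.png

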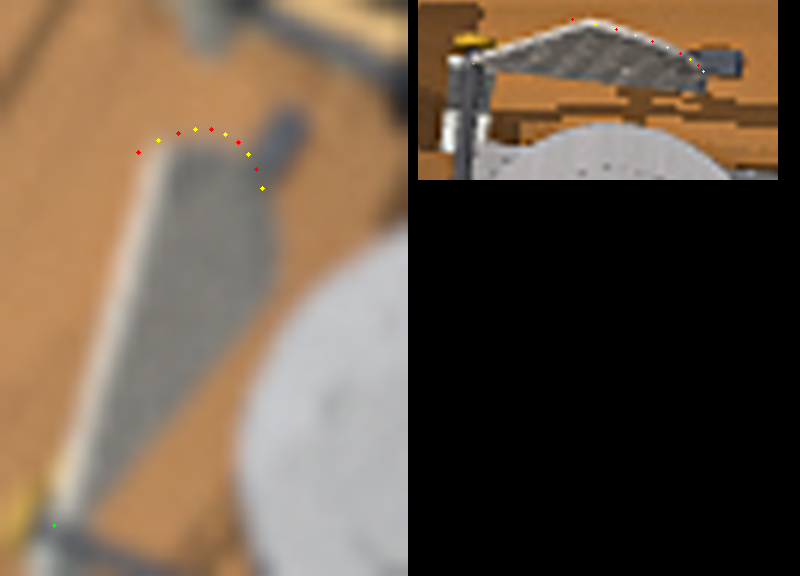

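The projected rim sits about 1–1.5 px up and left of the real rim in the side view; the top view fits. I'll take the clip's centroid by colour in both views, correct the side view with known nearby points, and solve for the angle.

```bash
python3 - <<'E'
from h import *
np.set_printoptions(precision=4,suppress=True)
f=12;x0,y0,w,h=262,155,34,48
s=np.load("side_avg.npy").astype(np.float32)
im=cv2.resize(s[y0:y0+h,x0:x0+w],None,fx=f,fy=f,interpolation=cv2.INTER_CUBIC)
t=cv2.imread("pics/t1.png")[:,:,::-1].astype(np.float32)
def seg(a,box,thr):
    x,y,X,Y=box;sub=a[y:Y,x:X];m=((sub[...,2]-sub[...,0])>thr).astype(np.uint8)
    n,l,st_,c=cv2.connectedComponentsWithStats(m);i=1+np.argmax(st_[1:,4]);
    r=cv2.minAreaRect(cv2.findContours((l==i).astype(np.uint8),0,1)[0][0])
    return c[i]+[x,y],st_[i],np.array(r[0])+[x,y],r[1],r[2]
for thr in(0,4): A=seg(im,(225,85,340,215),thr);print("side",A)
for thr in(12,20): B=seg(t,(320,70,410,150),thr);print("top",B)
a=A[0]/f+[x0,y0]-.5;b=B[0]/6+[280,170]-.5
p,e=tri(a,b);o=toown(p);print("tri own",o,e,"theta",np.arctan2(o[2]-.115,.112-o[0]))
# solve r,theta for plane y=-.084 /-.088 with side bias b
from scipy.optimize import least_squares
def P(r,th,y):return own(.112-r*np.cos(th),y,.115+r*np.sin(th))
for y in(-.084,-.086,-.088):
  for bias in((0,0),(.7,1.0),(1.,1.4)):
    q=least_squares(lambda v:np.r_[proj("side",P(v[0],v[1],y))[0]+bias-a,proj("top",P(v[0],v[1],y))[0]-b],[.1,.4])
    print(y,bias,q.x,"res px",q.fun)
E
```

```text
side (array([276.1067, 147.0041]), array([ 31,  37,  40,  52, 975], dtype=int32), array([275.9976, 147.322 ]), (19.408885955810547, 57.73279571533203), 32.905242919921875)
side (array([278.5546, 143.6852]), array([ 40,  41,  28,  37, 467], dtype=int32), array([278.0188, 144.0119]), (13.39432430267334, 43.25343322753906), 32.27564239501953)
top (array([363.9654, 100.9546]), array([ 13,  22,  49,  22, 463], dtype=int32), array([357. , 102.5]), (21.0, 48.0), 90.0)
top (array([366.56  ,  99.6655]), array([ 19,  22,  43,  21, 275], dtype=int32), array([360., 102.]), (20.0, 42.0), 90.0)
tri own [ 0.0108 -0.0862  0.1519] 0.003335175393896621 theta 0.3500814855343425
-0.084 (0, 0) [0.1077 0.3862] res px [-0.11   -0.5047 -0.3359  1.1413]
-0.084 (0.7, 1.0) [0.1085 0.4245] res px [ 0.479  -0.3514 -0.4651  0.7176]
-0.084 (1.0, 1.4) [0.1089 0.4397] res px [ 0.7315 -0.2896 -0.5236  0.5456]
-0.086 (0, 0) [0.1076 0.3564] res px [-0.5542 -0.2668  0.0303  0.6687]
-0.086 (0.7, 1.0) [0.1083 0.3951] res px [ 0.0331 -0.1121 -0.0983  0.2433]
-0.086 (1.0, 1.4) [0.1087 0.4105] res px [ 0.2849 -0.0498 -0.1565  0.0706]
-0.088 (0, 0) [0.1077 0.3265] res px [-0.9948 -0.0271  0.3962  0.2017]
-0.088 (0.7, 1.0) [0.1083 0.3654] res px [-0.4092  0.1291  0.2683 -0.2255]
-0.088 (1.0, 1.4) [0.1085 0.381 ] res px [-0.1581  0.1919  0.2103 -0.3988]
```

```bash
python3 - <<'E'
from h import *
np.set_printoptions(precision=2,suppress=True)
S1=lambda x,y:np.array([250+x/6-.42,155+y/6-.42]);S3=lambda x,y:np.array([250+x/6-.42,135+y/6-.42])
for n,P,u in(("rear-near deck",own(.115,.065,.045),S1(370,495)),("rear-near foot",own(.115,.065,0),S1(365,548)),("front-near deck",own(-.115,.065,.045),S3(586,303)),("rear-far deck",own(.115,-.065,.045),S1(133,415))):
    print(n,u-proj("side",P)[0])
f=12;x0,y0,w,h=262,155,34,48
s=np.load("side_avg.npy").astype(np.float32)
im=cv2.resize(s[y0:y0+h,x0:x0+w],None,fx=f,fy=f,interpolation=cv2.INTER_CUBIC)
sat=im[...,0]-im[...,2]   # table brown: high, steel: low
m=(sat<0.5*np.median(sat[80:130,60:160])).astype(np.uint8)
# rim edges: along column at x, and along row at y
for x in(190,205,220,235): print("col",x,"top edge",np.argmax(m[90:400,x])+90)
for y in(200,220,240,260): r=m[y,150:360];print("row",y,"right edge",150+len(r)-1-np.argmax(r[:120][::-1])-90)
for yy in(-.082,-.086):
  for r in(.098,):
    th=np.arange(-.1,1.2,.1);P=[own(.112-r*np.cos(a),yy,.115+r*np.sin(a)) for a in th]
    print(yy,np.c_[th,(proj("side",P)-[x0,y0]+.5)*f].T)
E
```

```text
rear-near deck [0.02 0.25]
rear-near foot [ 0.39 -0.16]
front-near deck [0.4  0.61]
rear-far deck [0.62 6.26]
col 190 top edge 141
col 205 top edge 140
col 220 top edge 143
col 235 top edge 147
row 200 right edge 269
row 220 right edge 269
row 240 right edge 269
row 260 right edge 269
-0.082 [[ -0.1    0.     0.1    0.2    0.3    0.4    0.5    0.6    0.7    0.8
    0.9    1.     1.1 ]
 [273.28 275.55 275.77 273.93 269.98 263.92 255.78 245.58 233.38 219.26
  203.32 185.71 166.56]
 [293.43 264.31 237.41 213.01 191.38 172.78 157.44 145.59 137.42 133.1
  132.76 136.48 144.31]]
-0.086 [[ -0.1    0.     0.1    0.2    0.3    0.4    0.5    0.6    0.7    0.8
    0.9    1.     1.1 ]
 [258.96 261.14 261.28 259.35 255.3  249.16 240.91 230.62 218.32 204.1
  188.08 170.37 151.14]
 [287.05 257.93 231.02 206.61 184.96 166.33 150.96 139.08 130.87 126.5
  126.11 129.78 137.56]]
```

Estimates lie between 0.38 and 0.43, best about 0.405, with roughly 0.03 uncertainty. I'll raise the lid to about 0.40, then swivel the gripper forward around the round head so the top camera can see pointer and clip together.

```bash
python3 - <<'E'
from h import *
H=own(.112,0,.115);o=bot.get_obs();p=o["position"];q=np.array(o["ee_rot"]);R0=R.from_quat(q[[1,2,3,0]])
for d in(.04,.08,.12,.165):
    Rh=R.from_rotvec(EY*d);P=H+Rh.apply(p-H);print(d,*delta(P,Rh*R0))
D=H+R.from_rotvec(EY*.40).apply(-.115*EX+.034*EZ)+EY*toown(p)[1]
print("D own",toown(D),"tcp then",toown(P))
for b in(.15,.3,.45,.6):
    Rb=R.from_rotvec(-EY*b);print(b,*delta(D+Rb.apply(P-D),Rb*Rh*R0))
E
```

```text
0.04 [ 0.037 -0.001 -0.117] [-0.002 -0.458  0.004]
0.08 [ 0.079 -0.003 -0.233] [-0.004 -0.917  0.009]
0.12 [ 0.125 -0.004 -0.347] [-0.005 -1.375  0.013]
0.165 [ 0.183 -0.005 -0.473] [-0.007 -1.891  0.018]
D own [0.01931821 0.00207487 0.19109918] tcp then [0.01787154 0.00207487 0.19423505]
0.15 [ 0.174 -0.005 -0.464] [-0.001 -0.172  0.002]
0.3 [ 0.166 -0.005 -0.454] [ 0.006  1.547 -0.015]
0.45 [ 0.159 -0.005 -0.442] [ 0.012  3.266 -0.032]
0.6 [ 0.155 -0.005 -0.43 ] [ 0.019  4.984 -0.049]
```

Call:
step_arm(moves=[[[0.037, 0, -0.117], [0, -0.458, 0], 1], [[0.079, 0, -0.233], [0, -0.917, 0], 1], [[0.125, 0, -0.347], [0, -1.375, 0], 1], [[0.183, 0, -0.473], [0, -1.89, 0], 1], [[0.183, 0, -0.473], [0, -1.89, 0], 1], [[0.183, 0, -0.473], [0, -1.89, 0], 1]])

```text
time: 9.13
position: [0.5548, 0.0727, 0.1943]
ee_rot: [0.133, 0.735, 0.647, -0.158]
force: [-3.3, -2.6, 0.1]
finger_gap: 0.106
```

```bash
python3 - <<'E'
from h import *
st();lid()
H=own(.112,0,.115);o=bot.get_obs();P=o["position"];q=np.array(o["ee_rot"]);R0=R.from_quat(q[[1,2,3,0]])
D=H+R.from_rotvec(EY*.40).apply(-.115*EX+.034*EZ)+EY*toown(P)[1]
print("D-P",toown(D)-toown(P))
for b in(.2,.4,.6,.75):
    Rb=R.from_rotvec(-EY*b);print(b,*delta(D+Rb.apply(P-D),Rb*R0))
E
```

```text
t 9.13 own [0.0179 0.002  0.1943] F [-3.29 -2.63  0.14] gap 0.106 tool y,z own [array([-0.005, -1.   , -0.009]), array([-0.403,  0.01 , -0.915])] J [ 0.11  0.58 -0.69  1.71  0.69  1.35 -0.97]
angle of tcp minus start 0.4022632542967469 r 0.12308848094731499 tilt 0.4145127487862722
D-P [ 1.43422863e-03  1.30104261e-18 -3.22892695e-03]
0.2 [-0.011  0.     0.014] [ 0.003  2.292 -0.024]
0.4 [-0.018  0.     0.03 ] [ 0.006  4.583 -0.048]
0.6 [-0.022  0.001  0.047] [ 0.009  6.875 -0.072]
0.75 [-0.023  0.001  0.06 ] [ 0.011  8.594 -0.09 ]
```

Call:
step_arm(moves=[[[0, 0, 0], [0, 0.6, 0], 1], [[-0.005, 0, 0.007], [0, 1.15, 0], 1], [[-0.008, 0, 0.01], [0, 1.7, 0], 1], [[-0.011, 0, 0.014], [0, 2.3, 0], 1], [[-0.013, 0, 0.018], [0, 2.9, 0], 1], [[-0.015, 0, 0.022], [0, 3.45, 0], 1], [[-0.017, 0, 0.026], [0, 4, 0], 1], [[-0.018, 0, 0.03], [0, 4.6, 0], 1], [[-0.02, 0, 0.035], [0, 5.2, 0], 1], [[-0.021, 0, 0.04], [0, 5.8, 0], 1], [[-0.022, 0, 0.044], [0, 6.4, 0], 1], [[-0.022, 0, 0.048], [0, 6.9, 0], 1], [[-0.022, 0, 0.048], [0, 6.9, 0], 1], [[-0.022, 0, 0.048], [0, 6.9, 0], 1]])

```text
time: 10.3
position: [0.5545, 0.0708, 0.1924]
ee_rot: [-0.065, 0.748, 0.657, 0.067]
force: [-0.3, 0.9, -6.3]
finger_gap: 0.102
```

```bash
python3 - <<'E'
from h import *
st();lid()
crop("top",290,175,64,72,8,"t6.png")
s=np.mean([eyes.grab_frame("side").astype(float) for _ in range(8)],0);np.save("side2.npy",s)
s=cv2.resize(np.clip(s[150:204,258:288+12,::-1]*1.5,0,255).astype(np.uint8),None,fx=6.5,fy=10.6,interpolation=cv2.INTER_CUBIC)
a=cv2.imread("pics/t6.png");cv2.imwrite("pics/c6.png",np.hstack([a,cv2.resize(s,(280,576))]))
E
```

```text
t 10.3 own [0.016  0.002  0.1924] F [-0.31  0.95 -6.34] gap 0.102 tool y,z own [array([-0.006, -1.   , -0.009]), array([ 0.187,  0.008, -0.982])] J [ 0.66  0.52 -0.93  1.85  0.29  0.93 -0.49]
angle of tcp minus start 0.3806522078023785 r 0.1233248740888321 tilt -0.1878297490036603
```

View pics/c6.png

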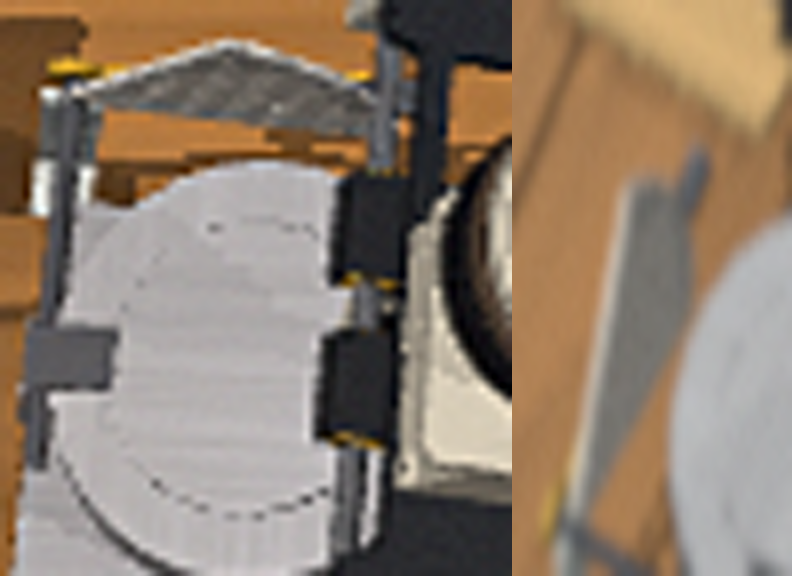

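The brass pointer now shows just over the rim at (355,77). The gripper's rail still covers the clip at (390,95). I'll swivel a bit further forward.

Call:
step_arm(moves=[[[0, 0, 0], [0, 0.5, 0], 1], [[0, 0, 0.005], [0, 1, 0], 1], [[0, 0, 0.01], [0, 1.5, 0], 1], [[0, 0, 0.015], [0, 2, 0], 1], [[0.002, 0, 0.02], [0, 2.5, 0], 1], [[0.003, 0, 0.02], [0, 3, 0], 1], [[0.004, 0, 0.02], [0, 3.5, 0], 1], [[0.005, 0, 0.02], [0, 4, 0], 1], [[0.005, 0, 0.02], [0, 4, 0], 1], [[0.005, 0, 0.02], [0, 4, 0], 1]])

```text
time: 11.58
position: [0.5546, 0.0706, 0.1919]
ee_rot: [-0.178, 0.726, 0.635, 0.196]
force: [-3.1, -3.5, -2.6]
finger_gap: 0.105
```

```bash
python3 - <<'E'
from h import *
st();lid()
s=np.mean([eyes.grab_frame("top").astype(float) for _ in range(6)],0);np.save("top2.npy",s)
s=cv2.resize(np.clip(s[172:200,290:356,::-1],0,255).astype(np.uint8),None,fx=12,fy=12,interpolation=cv2.INTER_CUBIC);cv2.imwrite("pics/c7.png",s)
E
```

```text
t 11.58 own [0.0157 0.002  0.1919] F [-3.05 -3.47 -2.63] gap 0.105 tool y,z own [array([-0.006, -1.   , -0.01 ]), array([ 0.51 ,  0.005, -0.86 ])] J [ 0.97  0.68 -1.1   1.89  0.09  0.84 -0.19]
angle of tcp minus start 0.37617748424787456 r 0.12323294812552646 tilt -0.535005762047176
```

View pics/c7.png

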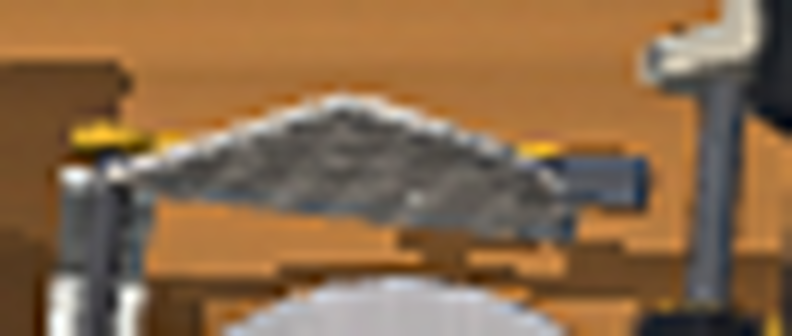

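Pointer brass is visible at (525–557, 148), ending right at the clip's inner upper corner. The clip spans x 565–648, y 156–208, with its centre near (606,182). I'll compare this with the projected pointer and clip for several angles.

```bash
python3 - <<'E'
from h import *
np.set_printoptions(precision=1,suppress=True)
def P(r,th,y,t=0):return own(.112-r*np.cos(th)-t*np.sin(th),y,.115+r*np.sin(th)-t*np.cos(th)) if 0 else own(.112-r*np.cos(th)+t*np.sin(th),y,.115+r*np.sin(th)+t*np.cos(th))
pt=lambda X:((proj("top",X)-[290,172]+.5)*12)[0]
print("hinge brass y-.092",pt(P(0,0,-.092)),"apex",pt(P(.098,1.164,-.082)),pt(P(.098,1.164,-.086)))
for th in(.34,.38,.42,.46):
    print(th,"tip",pt(P(.095,th,-.092)),"r85",pt(P(.085,th,-.092)),"r75",pt(P(.075,th,-.092)))
for th in(.36,.40,.44):
  for y in (-.084,-.087):
    B=np.array([pt(P(r,th,y+d,t)) for r in(.099,.117) for d in(-.005,.005) for t in(-.0035,.0035)])
    print("clip",th,y,B.min(0),B.max(0))
s=np.load("top2.npy")
print("brass R-B row by px"); x=s[:,:,0]-s[:,:,2]
np.set_printoptions(linewidth=200,precision=0)
print("B channel\n",s[182:191,328:347,2]);print("R\n",s[182:191,328:347,0])
E
```

```text
hinge brass y-.092 [114.1 146.3] apex [325.2 107.8] [327.1  87.7]
0.34 tip [556.5 155.6] r85 [508.4 154.6] r75 [460.7 153.6]
0.38 tip [552.1 150.8] r85 [504.3 150.3] r75 [457.  149.8]
0.42 tip [546.9 146. ] r85 [499.6 146. ] r75 [452.7 146.1]
0.46 tip [541.  141.2] r85 [494.1 141.7] r75 [447.8 142.3]
clip 0.36 -0.084 [564.2 163.4] [663.7 221.6]
clip 0.36 -0.087 [565.4 149.1] [664.9 207.2]
clip 0.4 -0.084 [558.5 158.5] [658.9 216. ]
clip 0.4 -0.087 [559.8 144.1] [660.1 201.5]
clip 0.44 -0.084 [552.1 153. ] [653.2 210.3]
clip 0.44 -0.087 [553.3 138.4] [654.4 195.9]
brass R-B row by px
B channel
 [[ 83.  56.  54.  58.  61.  61.  62.  62.  62.  64.  62.  63.  63.  63.  63.  63.  62.  64.  64.]
 [159. 138. 140.  95.  62.  62.  65.  68.  67.  67.  63.  65.  66.  63.  63.  61.  64.  64.  62.]
 [ 74.  93. 146. 141.  96.  72.  44.  38.  50.  42.  38.  36.  37.  36.  57.  60.  62.  64.  63.]
 [ 80.  74.  61.  81. 102. 144. 124.  67.  62. 103. 108. 108. 105. 106. 104.  90.  66.  63.  62.]
 [ 96.  97.  84.  84.  84.  77.  86. 138.  87.  92.  92.  91.  91.  92.  93.  75.  60.  65.  66.]
 [ 87.  8
[... 569 characters left out ...]
1. 179. 179.]
 [ 80. 100. 157. 148. 112. 204. 236. 244. 198. 145. 136. 136. 136. 134. 188. 190. 184. 178. 180.]
 [ 86.  77.  61.  85. 106. 151. 127.  68.  52.  84.  90.  90.  90.  88.  89.  67. 179. 183. 181.]
 [108. 108.  94.  94.  94.  81.  88. 148.  82.  80.  83.  82.  82.  82.  81.  50. 139. 182. 186.]
 [ 98.  96.  96.  78.  87.  87.  75. 111. 134.  96.  90.  89.  88.  88.  88.  39. 136. 182. 188.]
 [ 95.  95.  96. 107. 110.  75.  68.  70.  83.  69.  66.  65.  86.  92.  92.  34. 179. 184. 185.]
 [ 95.  95. 109. 108. 110.  97.  96.  95. 120.  94. 125. 146. 103.  95.  95.  85. 179. 184. 186.]
 [ 94. 105. 108.  94.  95.  95.  91. 102.  82.  56. 170. 194. 193. 192. 188. 186. 184. 182. 189.]]
```

```bash
python3 - <<'E'
from h import *
from scipy.optimize import least_squares
np.set_printoptions(precision=2,suppress=True,linewidth=180)
s=(np.load("side_avg.npy")*12+np.load("side2.npy")*8)/20
c=(s[...,0]-s[...,2]);bg=np.median(c[160:175,268:280])
m=1-c/bg   # 0 table, ~1 grey/steel
print(m[159:173,280:292])
def P(r,th,y,t=0):return own(.112-r*np.cos(th)+t*np.sin(th),y,.115+r*np.sin(th)+t*np.cos(th))
for y in(-.084,-.086,-.088):
  for th in(.36,.40,.44):
    B=np.array([proj("side",P(r,th,y+d,t))[0]+.5 for r in(.0955,.1135) for d in(-.005,.005) for t in(-.0035,.0035)])
    hull=cv2.convexHull(B.astype(np.float32))[:,0]
    # horizontal chord centre at v=166.5 & v=165, top vmin
    def chord(v):
        us=[a[0]+(v-a[1])*(b[0]-a[0])/(b[1]-a[1]) for a,b in zip(hull,np.roll(hull,-1,0)) if (a[1]-v)*(b[1]-v)<0];return np.round([min(us),max(us)],2)
    print(y,th,"vmin",B[:,1].min(),"umax",B[:,0].max(),"chord165.5",chord(165.5),"chord167.5",chord(167.5))
E
```

```text
[[ 0.33  0.17  0.07  0.09  0.13  0.19  0.29  0.41  0.49  0.56  0.59  0.58]
 [ 0.11  0.02 -0.01  0.04  0.06  0.09  0.15  0.22  0.32  0.41  0.47  0.53]
 [-0.03 -0.06 -0.04  0.01  0.05  0.07  0.07  0.13  0.2   0.24  0.28  0.33]
 [-0.08 -0.06 -0.05 -0.01  0.05  0.13  0.12  0.14  0.11  0.11  0.14  0.19]
 [-0.08 -0.07 -0.08  0.01  0.2   0.38  0.37  0.24  0.1   0.05  0.08  0.12]
 [-0.07 -0.07 -0.05  0.13  0.48  0.76  0.74  0.48  0.15  0.04  0.09  0.12]
 [ 0.03 -0.    0.05  0.32  0.76  1.03  1.01  0.66  0.19  0.04  0.07  0.08]
 [ 0.31  0.25  0.3   0.61  0.96  1.1   1.    0.57  0.17  0.05  0.05  0.07]
 [ 0.68  0.6   0.64  0.88  1.08  1.07  0.76  0.36  0.09  0.04  0.06  0.04]
 [ 0.89  0.86  0.89  1.    1.07  0.92  0.51  0.16  0.05  0.05  0.04  0.04]
 [ 0.94  0.93  0.95  0.98  0.95  0.66  0.27  0.09  0.04  0.05  0.04  0.04]
 [ 0.91  0.93  0.95  0.93  0.74  0.38  0.11  0.03  0.04  0.04  0.05  0.03]
 [ 0.91  0.92  0.93  0.91  0.66  0.26  0.06  0.02  0.03  0.03  0.04  0.04]
 [ 0.92  0.92  0.95  0.93  0.7   0.3   0.07  0.02  0.03  0.03  0.05  0.09]]
-0.084 0.36 vmin 163.99533682312622 umax 287.9616
[... 264 characters left out ...]
d167.5 [281.31 286.12]
-0.086 0.36 vmin 163.73043535212122 umax 287.3484670115326 chord165.5 [282.88 287.13] chord167.5 [281.7  286.57]
-0.086 0.4 vmin 163.0711981813388 umax 287.12542478092877 chord165.5 [282.25 287.09] chord167.5 [281.11 285.95]
-0.086 0.44 vmin 162.46252576429129 umax 286.86997618513846 chord165.5 [281.65 286.46] chord167.5 [280.55 285.36]
-0.088 0.36 vmin 163.46580324956048 umax 286.73586594197724 chord165.5 [282.11 286.61] chord167.5 [280.93 285.8 ]
-0.088 0.4 vmin 162.80604201367652 umax 286.510979015026 chord165.5 [281.49 286.32] chord167.5 [280.35 285.19]
-0.088 0.44 vmin 162.19680991781763 umax 286.25367088251875 chord165.5 [280.89 285.7 ] chord167.5 [279.78 284.6 ]
```

```bash
python3 - <<'E'
from h import *
np.set_printoptions(precision=0,suppress=True,linewidth=200)
s=np.load("top2.npy")
print("R",s[179:188,294:310,0],sep="\n");print("B",s[179:188,294:310,2],sep="\n")
E
```

```text
R
[[104. 104. 104. 103. 103.  99.  89. 167. 172. 170. 170. 169. 170. 169. 170. 170.]
 [108. 107. 104. 105. 103.  98. 174. 178. 174. 172. 173. 173. 173. 174. 172. 173.]
 [109. 109. 105. 102.  97.  92. 178. 182. 180. 178. 176. 177. 178. 178. 177. 176.]
 [112. 107. 145. 160. 198. 162. 188. 180. 182. 179. 177. 177. 179. 178. 180. 195.]
 [110. 105. 215. 237. 247. 230. 203. 160. 144. 208. 214. 201. 197. 207. 216. 166.]
 [110. 107.  83.  81.  54.  46.  81.  79. 136. 214. 216. 220. 168. 164. 105. 104.]
 [109. 104. 102.  72.  60. 132. 117. 216. 221. 163. 156. 103.  77.  81.  76.  97.]
 [107. 201. 239. 174. 115. 225. 174. 124.  95.  91.  84.  78.  77.  78. 101. 115.]
 [113. 130. 162. 109. 112.  66.  66. 102.  94.  77.  73.  90.  79.  95.  96.  80.]]
B
[[ 40.  38.  39.  38.  39.  36.  34.  59.  62.  61.  61.  60.  62.  61.  62.  61.]
 [ 39.  39.  36.  39.  38.  37.  63.  63.  64.  61.  61.  63.  62.  62.  60.  60.]
 [ 39.  40.  40.  40.  38.  36.  65.  67.  65.  64.  63.  62.  61.  58.  56.  56.]
 [ 42.  39.  42.  46.  47.  43.  56.  60.  67.  66.  64.  57.  56.  52.  48. 120.]
 [ 40.  41.  47.  50.  50.  44.  40.  29.  31.  40.  35.  80. 122. 164. 202. 156.]
 [ 40.  39.  16.   8.  18.  20.  14.   0.  52. 114. 197. 209. 157. 152.  96.  95.]
 [ 35.  26.  22.  11.  78. 135. 120. 202. 207. 151. 145.  96.  72.  72.  68.  86.]
 [ 29. 185. 243. 158. 114. 202. 158. 112.  89.  84.  78.  70.  70.  69.  91. 102.]
 [ 30. 109. 163. 108. 112.  64.  57.  89.  87.  74.  72.  88.  76.  90.  89.  73.]]
```

```bash
python3 - <<'E'
from h import *
from scipy.optimize import least_squares
np.set_printoptions(precision=3,suppress=True,linewidth=180)
def P(r,th,y,t):return own(.112-r*np.cos(th)+t*np.sin(th),y,.115+r*np.sin(th)+t*np.cos(th))
def box(rc,th,y,w,h):return np.array([P(rc+a,th,y+b*w/2,c*h/2) for a in(-.009,.009) for b in(-1,1) for c in(-1,1)])
def chord(B,v):
    hull=cv2.convexHull(B.astype(np.float32))[:,0]
    us=[a[0]+(v-a[1])*(b[0]-a[0])/(b[1]-a[1]) for a,b in zip(hull,np.roll(hull,-1,0)) if (a[1]-v)*(b[1]-v)<0]
    return [min(us),max(us)] if us else [0,0]
for w,h in((.010,.007),(.007,.010)):
  for bs in((.2,.3),(.4,.65),(.6,1.)):
    for bt in((0,0),(.5,0.15)):
      def f(p):
        B=box(p[2],p[0],p[1],w,h);s=proj("side",B)+.5+bs;t=proj("top",B)+.5+bt
        return np.r_[np.array(chord(s,165.5))-[283.9,287.84],chord(s,167.5)[1]-287.15,s[:,1].min()-163.8,t[:,1].min()-184.5,t[:,1].max()-189.15,t[:,0].max()-344.]
      q=least_squares(f,[.41,-.085,.104],x_scale=[.05,.002,.003],diff_step=1e-4);print(w,bs,bt,"th,y,r",q.x,"cost",q.cost,q.fun)
E
```

```text
0.01 (0.2, 0.3) (0, 0) th,y,r [ 0.364 -0.086  0.105] cost 0.500816529999941 [-0.593 -0.332 -0.154 -0.008  0.388  0.573  0.195]
0.01 (0.2, 0.3) (0.5, 0.15) th,y,r [ 0.38  -0.085  0.105] cost 0.7743070123038239 [-0.7   -0.42  -0.257 -0.028  0.527  0.69   0.248]
0.01 (0.4, 0.65) (0, 0) th,y,r [ 0.381 -0.086  0.105] cost 0.2284559466705531 [-0.459 -0.197 -0.017 -0.009  0.218  0.38   0.12 ]
0.01 (0.4, 0.65) (0.5, 0.15) th,y,r [ 0.398 -0.085  0.105] cost 0.4110919274275669 [-0.567 -0.279 -0.12  -0.034  0.361  0.5    0.164]
0.01 (0.6, 1.0) (0, 0) th,y,r [ 0.398 -0.086  0.106] cost 0.08204920355065129 [-0.322 -0.067  0.124  0.001  0.05   0.19   0.044]
0.01 (0.6, 1.0) (0.5, 0.15) th,y,r [ 0.414 -0.085  0.105] cost 0.17389735870940656 [-0.428 -0.155  0.023 -0.015  0.19   0.307  0.099]
0.007 (0.2, 0.3) (0, 0) th,y,r [ 0.373 -0.085  0.105] cost 0.7891505143362186 [-0.208 -0.572 -0.486 -0.177  0.918  0.2    0.242]
0.007 (0.2, 0.3) (0.5, 0.15) th,y,r [ 0.392 -0.085  0.105] cost 1.1073192702195669 [-0.319 -0.635 -0.593 -0.209  1.065  0.32   0.278]
0.007 (0.4, 0.65) (0, 0) th,y,r [ 0.391 -0.085  0.106] cost 0.4648514225661584 [-0.078 -0.427 -0.353 -0.177  0.748  0.005  0.161]
0.007 (0.4, 0.65) (0.5, 0.15) th,y,r [ 0.408 -0.085  0.105] cost 0.6918107610858356 [-0.188 -0.498 -0.459 -0.197  0.889  0.121  0.214]
0.007 (0.6, 1.0) (0, 0) th,y,r [ 0.408 -0.085  0.106] cost 0.268102539428345 [ 0.058 -0.289 -0.213 -0.159  0.579 -0.187  0.09 ]
0.007 (0.6, 1.0) (0.5, 0.15) th,y,r [ 0.429 -0.085  0.105] cost 0.3969660941112644 [-0.063 -0.33  -0.33  -0.214  0.717 -0.067  0.089]
```

Index ≈ 0.40 (cost-best 0.398). Kinematics put the lid at about 0.40, but the swivel may have dragged the tab. I'll check the lid independently, using the shift of the lid disc's far edge in the top view between closed and now.

```bash
python3 - <<'E'
from h import *
np.set_printoptions(precision=2,suppress=True,linewidth=180)
t0=cv2.resize(cv2.imread("pics/t1.png"),(133,100),interpolation=cv2.INTER_AREA)[:,:,::-1].astype(float)
t0b=cv2.resize(cv2.imread("pics/t2.png"),(133,100),interpolation=cv2.INTER_AREA)[:,:,::-1].astype(float)
t2=np.load("top2.npy")[170:270,280:413]
def edge(t,col,r0,r1):
    c=t[r0:r1,col,0]-t[r0:r1,col,2];c=c.astype(float)
    hi=np.median(c[:3]);i=np.argmax(c<hi/2);f=(c[i-1]-hi/2)/(c[i-1]-c[i]);return r0+i-1+f+.5+170
for col in range(36,54,2): print(280+col,edge(t0,col,23,36),edge(t0b,col,23,36),edge(t2,col,18,36))
a=np.linspace(0,2*np.pi,721)
def vmin(th,z):
    H=own(.112,0,.115);C=np.array([R.from_rotvec(EY*th).apply((-.067+.065*np.cos(k))*EX+.065*np.sin(k)*EY+(z-.115)*EZ)+H for k in a])
    p=proj("top",C)+.5;far=p[p[:,1]<p[:,1].mean()];far=far[np.argsort(far[:,0])];return np.interp(np.arange(316,334,2)+.5,far[:,0],far[:,1])
for z in(.115,.119):
    v0=vmin(0,z);print("closed",z,v0)
    for th in(.34,.37,.40,.43): print(th,vmin(th,z)-v0,vmin(th,z))
E
```

```text
316 198.1263157894737 198.1590909090909 188.76315789473685
318 197.5 197.6060606060606 188.97761194029852
320 197.22268907563026 197.25233644859813 189.02459016393442
322 197.23706896551724 197.26415094339623 189.484375
324 197.2348484848485 197.25454545454545 195.39163498098858
326 197.40243902439025 197.4047619047619 190.125
328 198.22972972972974 198.22815533980582 190.25
330 198.43333333333334 198.45294117647057 197.20408163265307
332 199.39080459770116 199.34567901234567 197.3851809954751
closed 0.115 [197.81 197.45 197.25 197.2  197.31 197.56 197.97 198.55 199.3 ]
0.34 [-1.52 -1.63 -1.74 -1.84 -1.94 -2.03 -2.12 -2.2  -2.28] [196.29 195.82 195.52 195.36 195.37 195.53 195.85 196.35 197.02]
0.37 [-1.7  -1.81 -1.92 -2.02 -2.12 -2.21 -2.29 -2.36 -2.43] [196.12 195.64 195.33 195.18 195.19 195.35 195.68 196.19 196.87]
0.4 [-1.88 -2.   -2.11 -2.21 -2.3  -2.38 -2.45 -2.51 -2.56] [195.93 195.46 195.14 194.99 195.   195.18 195.52 196.03 196.74]
0.43 [-2.07 -2.19 -2.3  -2.4  -2.49 -2.56 -2.62 -2.66 -2.67] [195.74 195.26 194.95 194.8  194.82 195.   195.36 195.89 196.62]
closed 0.119 [197.52 197.15 196.94 196.88 196.97 197.22 197.61 198.18 198.91]
0.34 [-1.71 -1.78 -1.84 -1.9  -1.96 -2.01 -2.05 -2.09 -2.12] [195.81 195.38 195.1  194.98 195.01 195.21 195.56 196.09 196.79]
0.37 [-1.9  -1.97 -2.03 -2.09 -2.14 -2.18 -2.21 -2.23 -2.24] [195.62 195.18 194.91 194.79 194.83 195.03 195.4  195.94 196.67]
0.4 [-2.1  -2.17 -2.23 -2.28 -2.32 -2.35 -2.37 -2.37 -2.35] [195.42 194.99 194.71 194.6  194.65 194.87 195.25 195.81 196.56]
0.43 [-2.31 -2.37 -2.43 -2.47 -2.5  -2.52 -2.51 -2.49 -2.44] [195.21 194.78 194.52 194.41 194.47 194.7  195.1  195.68 196.47]
```

```bash
python3 - <<'E'
from h import *
np.set_printoptions(precision=0,suppress=True,linewidth=180)
t2=np.load("top2.npy");c=t2[...,0]-t2[...,2]
print(c[191:201,312:338]);print(t2[191:201,312:338,2])
E
```

```text
[[121. 121. 122. 123. 124. 124. 126. 125. 126. 128. 132.  82.  73.  78.  60.  57.  58.  40.  18.  31.  36.   0.  -5.  -5.  -3. -14.]
 [118. 120. 120. 120. 120. 120. 121. 119. 119. 122. 125.  76.  67.  72.  74.  75.  73.  72.  68.  69.  70.  69.  66.  95.  59.  48.]
 [119. 122. 122. 122. 124. 124. 124. 124. 126. 124. 126. 126. 131.  82.  74.  73.  71. 127. 132. 131. 130. 127. 126. 126. 129.  80.]
 [122.  75.  68.  68.  69.  72.  73.  74.  74.  77.  79.  79.  82.  81.  79.  78.  73.  75.  71.  67.  64. 115. 121. 123. 126.  77.]
 [ 66.  68.  70.  74.  80.  36.  34.  36.  16.  13.  -4.  -9.  -5.  12.  13.  32.  57.  56.  76.  70.  66.  68.  65.  66.  69.  68.]
 [ 68.  77.  63.  69.  -0.  -6.  -2.  -2.   0.   2.   1.  -0.  -2.   2.  -2.  -2.  -3.  -8.  23.  89. 136. 139.  82.  66.  64.  65.]
 [ 64.  -2.  -6.  -1.   0.  -0.   4.   2.   2.   2.   3.   3.   3.   3.   1.   1.   3.   2.  -2.  -6. -11.  18.  88. 132. 126. 121.]
 [ -4.  -2.   2.   1.   3.   3.   5.   3.   3.   3.   2.   3.   3.   3.   2.   2.   2.   5.   3.   2.  -3.  -4.  -8.  21. 116. 126.]
 [  1.   1.   2.   4.   3.   4.   2.
[... 861 characters left out ...]
26.  30.  32.  36.  38.  38.  38.]
 [ 24.  13. 106. 114. 195. 205. 195. 191. 188. 184. 191. 186. 186. 184. 188. 198. 198. 204. 159.  92.  54.  56.  34.  32.  34.  36.]
 [106. 182. 188. 183. 192. 190. 186. 184. 180. 180. 185. 180. 180. 179. 182. 187. 184. 190. 187. 192. 179. 104.  56.  54.  62.  66.]
 [185. 179. 179. 178. 179. 185. 184. 180. 179. 179. 182. 177. 178. 178. 180. 184. 180. 185. 181. 182. 187. 193. 195. 130.  64.  58.]
 [175. 172. 178. 182. 180. 183. 184. 182. 180. 181. 183. 180. 179. 179. 178. 182. 179. 183. 178. 178. 180. 184. 186. 195. 154.  65.]
 [172. 170. 174. 183. 185. 183. 184. 181. 178. 181. 181. 179. 180. 179. 179. 184. 178. 184. 180. 179. 179. 181. 181. 186. 186. 192.]]
```

The closed-lid prediction matches the image within about 0.05 px. The current edge gives lid ≈ 0.375–0.38, so the swivel cost about 0.02, and the pointer pixels agree. I'll raise the lid about 0.022 rad and recheck.

Call:
step_arm(moves=[[[0.03, 0, -0.012], [0, -0.12, 0], 1], [[0.065, 0, -0.027], [0, -0.25, 0], 1], [[0.065, 0, -0.027], [0, -0.25, 0], 1], [[0.065, 0, -0.027], [0, -0.25, 0], 1]])

```text
time: 12.22
position: [0.5549, 0.0731, 0.195]
ee_rot: [-0.169, 0.727, 0.639, 0.187]
force: [-1.9, -1.2, -6.1]
finger_gap: 0.106
```

```bash
cat > chk.py <<'E'
from h import *
np.set_printoptions(precision=2,suppress=True,linewidth=180)
st();lid()
t=np.mean([eyes.grab_frame("top").astype(float) for _ in range(4)],0);np.save("top3.npy",t)
a=np.linspace(0,2*np.pi,721);cols=np.arange(316,334)
def vm(th,z=.115):
    H=own(.112,0,.115);C=np.array([R.from_rotvec(EY*th).apply((-.067+.065*np.cos(k))*EX+.065*np.sin(k)*EY+(z-.115)*EZ)+H for k in a])
    p=proj("top",C)+.5;far=p[p[:,1]<p[:,1].mean()];far=far[np.argsort(far[:,0])];return np.interp(cols+.5,far[:,0],far[:,1])
ths=np.arange(.2,.6,.01)
for n,t in(("before",np.load("top2.npy")),("now",t)):
    B=t[193:201,cols,2];e=201-np.clip((B-35)/(185-35),0,1).sum(0)
    m=[np.mean(e-vm(th)) for th in ths];print(n,"lid",np.interp(0,m,ths),e-vm(np.interp(0,m,ths)))
print(t[182:187,330:340,0])
E
python3 chk.py
```

```text
t 12.22 own [0.02 0.   0.2 ] F [-1.92 -1.17 -6.1 ] gap 0.106 tool y,z own [array([-0.  , -1.  , -0.01]), array([ 0.49,  0.01, -0.87])] J [ 0.95  0.66 -1.09  1.88  0.09  0.84 -0.21]
angle of tcp minus start 0.4085970381140468 r 0.12326974481221865 tilt -0.5088034653090608
before lid 0.38375175739257134 [-0.18 -0.33 -0.17  0.08  0.02  0.04 -0.26 -0.13 -0.13  0.22  0.32  0.4   0.37 -0.02 -0.06  0.07 -0.04 -0.21]
now lid 0.40647721918125523 [-0.2  -0.21 -0.23 -0.02 -0.13 -0.1  -0.04  0.02  0.04  0.15  0.27  0.2   0.4   0.01  0.06  0.17  0.05 -0.44]
[[181.75 179.5  176.5  175.25 176.25 174.5  174.75 176.5  177.25 176.  ]
 [150.75 166.25 196.5  195.   193.25 196.   186.   186.   188.   188.25]
 [118.25 126.25 149.5  207.   237.5  214.75 184.5  143.75 136.5  136.5 ]
 [ 64.25  91.25 145.5  154.75 126.5   64.25  51.75  85.    91.5   89.75]
 [ 96.    94.    94.5   79.    86.75 149.25  82.5   79.5   83.    84.25]]
```

```bash
python3 - <<'E'
from h import *
import subprocess
for _ in range(10): eyes.grab_frame("side")
st();lid()
a=eyes.grab_frame("top");b=eyes.grab_frame("side")
z=cv2.resize(a[172:200,290:356],(560,238),interpolation=cv2.INTER_CUBIC)
cv2.imwrite("pics/fin.png",np.vstack([cv2.resize(np.hstack([a,b]),(800,300)),cv2.copyMakeBorder(z,0,0,0,240,cv2.BORDER_CONSTANT)])[:,:,::-1])
E
python3 chk.py | tail -7
```

```text
t 12.92 own [0.0179 0.002  0.1946] F [-1.6   0.61 -5.29] gap 0.107 tool y,z own [array([-0.004, -1.   , -0.008]), array([ 0.489,  0.005, -0.872])] J [ 0.95  0.66 -1.1   1.88  0.09  0.84 -0.21]
angle of tcp minus start 0.4043671686238476 r 0.12325357293800607 tilt -0.5107203813422466
before lid 0.38375175739257134 [-0.18 -0.33 -0.17  0.08  0.02  0.04 -0.26 -0.13 -0.13  0.22  0.32  0.4   0.37 -0.02 -0.06  0.07 -0.04 -0.21]
now lid 0.40446605018495535 [-0.23 -0.21 -0.25 -0.01 -0.14 -0.12 -0.04  0.01  0.05  0.24  0.28  0.16  0.4  -0.01  0.05  0.19  0.05 -0.42]
[[180.25 178.5  177.5  174.5  174.75 175.75 175.   175.75 175.75 177.75]
 [150.75 167.25 197.   196.25 194.5  197.   185.75 187.75 187.75 188.  ]
 [117.   128.   140.25 205.   238.   215.75 171.25 140.5  137.25 138.25]
 [ 63.75  91.5  144.75 156.   126.    64.25  51.75  85.    89.75  91.  ]
 [ 94.5   94.25  95.25  78.75  87.75 148.    84.    78.    83.5   82.5 ]]
```

View pics/fin.png

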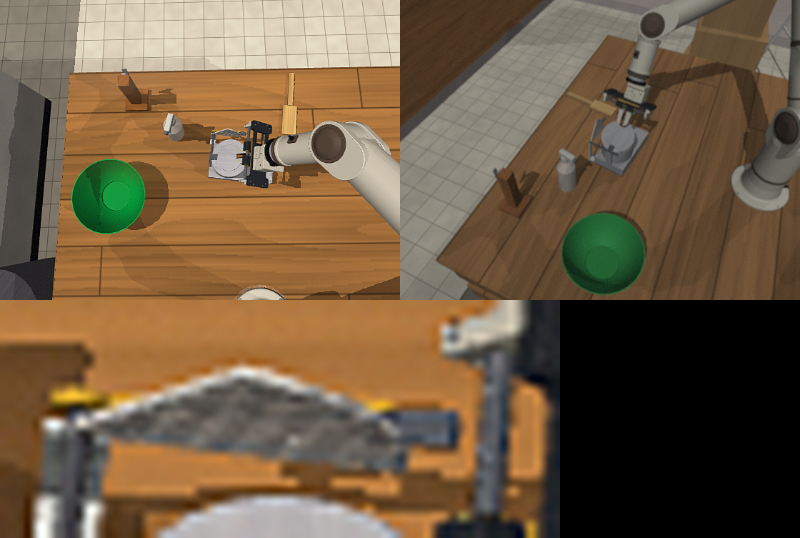

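The basin, bottle and paddle are where they were. The clip at (427,428) hasn't moved, and the pointer's brass at (383,405) meets it. The lid holds steady at about 0.404 against the index at about 0.40, so I'm handing in.

```bash
python3 -c "
from station import bot
print(bot.job_done())"
```

```text
the job is handed in; nothing more can be done
None
```

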